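# Slide the serving plank out from under the stack and seat it in its cradle

### The job

Slide the narrow serving plank out from under the two square boards and the filled bread roll, drawing it out through the low steel hoop; the boards and the roll must settle onto the table where they stand, still stacked and upright, never lifted off or toppled. Then seat the plank in the wooden cradle: tuck one end under the hood at an angle and lower the other end behind the low lip, so that it lies flat on the cradle's base. Leave everything else where it is.

Things in the scene. Friction and masses are not known exactly. Their poses are not given: they have to be found in the camera images.
- plank_center (a point): centre of the loose serving plank, a plain wooden bar 150 mm long (x), 46 mm wide (y), 12 mm thick (z), about 70 g, both ends alike. It lies flat on the table at the bottom of the stack, its -x end standing about 50 mm out in front of the hoop; the stack's weight rests on the rest of it. Graspable across its 46 mm width.
- hoop_foot (a point): point on the table midway between the two posts of a low fixed hoop of slippery polished steel. -x is the way the plank is drawn out, +x points to the stack, z up. Posts 10 mm thick at y = -42 and +42 mm, feet 22 mm across, 4 mm high, on the -x side. The boards are too wide to pass between them: drawn along with the plank, they stop after 2 to 14 mm against the posts, and drop to the table once it is gone.
- hoop_bar (a point): middle of the hoop's round cross bar, 10 mm thick: its centre is 46 mm above the table, its top 51 mm, its underside 41 mm. Axes as for hoop_foot. The plank passes under the bar.
- lower_board_center (a point): centre of the lower square wooden board, 90 mm (x, along the plank) by 100 mm (y) by 10 mm thick, about 60 g, lying loose on the plank just behind the hoop. Its centre is 5 mm above its underside.
- upper_board_center (a point): centre of the upper board, the same size, lying loose on the lower one; its centre is 5 mm above its underside.
- roll_center (a point): centre (20 mm above its base) of a loose filled bread roll, 83 mm across, 40 mm tall, about 90 g, standing on the upper board
- cradle_seat (a point): where the plank's centre lies when seated: middle of the cradle, 11 mm above the table (base 5 mm thick + 6 mm). Dark wooden cradle fixed to the table, 171 x 66 mm; x runs lengthwise towards its hood, z up. Inside it is 157 mm long, end wall at x = +78.5 mm, lip at -78.5 mm; sides open between hood and lip, for fingers.
- cradle_hood (a point): middle of the hood's mouth, half-way up; axes as for cradle_seat, 62.5 mm along +x from it. The mouth faces -x, is 54 mm wide between its cheeks and 20 mm high above the base; the pocket behind it is 16 mm deep to the end wall. The hood's top is 29 mm above the table.
- cradle_lip (a point): middle of the top of the lip at the cradle's near end, 8 mm above the base (13 mm above the table), 8 mm thick. From lip to hood the opening is only 141 mm, so the plank (either end first) goes in only tilted: one end low under the hood, the other then lowered behind the lip.
- salt_shaker: white-capped glass salt shaker, 44 mm across, 90 mm tall, left of the cradle; origin at the centre of its underside; a bystander
- price_sign: small price sign: wooden block with a black card, 22x62x58 mm, in front of the hoop; origin at the centre of its underside; a bystander
- jam_jar: glass jam jar, 62 mm across, 99 mm tall, at the back of the table; origin at the centre of its underside; a bystander
- pepper_mill: wooden pepper mill, 58 mm across, 150 mm tall, at the back left; origin at the centre of its underside; a bystander
- price_sign_2: second price sign of the same kind, 22x62x58 mm, left of the first; origin at the centre of its underside; a bystander
- plank: the plank's body; origin at the centre of its underside, axes as for its centre
- lower_board: the lower board's body; origin at the centre of its underside, axes as for its centre
- upper_board: the upper board's body; origin at the centre of its underside, axes as for its centre
- roll: the roll's body; origin at the centre of its underside, axes as for its centre
- jar_oat: tall clear glass jar of biscuits, fixed, right of the work: 140 mm across, lid at 193 mm, its knob up to 240 mm above the table; hard to see, keep clear; origin at the centre of its underside. More such jars stand in a row to its right.
- plate_ring: large white plate in front of the cradle, fixed, under a clear dome about 200 mm across and 120 mm high with a small knob on top; hard to see, keep clear; origin at its centre on the table. The other plates along the front have like domes.

How it is judged:
By the outcome, as a careful person would: the job done as asked, in the order asked, and still so for the second after the job is handed in, with the robot touching nothing.
It also fails if it takes over 58 s, if anything falls off the work surface, if the arm or the gripper's body presses on something with over 40 N, if the wrist force passes 120 N, or if a joint passes its speed limit or range.

### The arm

A 7-joint arm with a two-finger parallel gripper is mounted at the origin on a cart in front of the work surface, level with it; the furniture and walls round the work are solid. World frame = base frame: x ahead of the robot, y to its left, z up, the work surface at z = 0. Lengths are in m, angles in rad, forces in N, time in s.
With the tool pointing down it reaches from about 0.4 to 0.875 m from the base axis. Payload 4.4 kg.
Tool frame: the origin (TCP) lies at the very end of the fingers, on their centre line; the grasp point (between the pads) lies 19 mm behind it; x points along the fingers, z is the direction in which the jaws open and shut, and the axes are right-handed (so a half turn about x gives the same grasp; the last joint's range is limited). The gripper opens to 85 mm and grips with 20 to 120 N. Pads are 22 mm wide; open, the fingers measure 114 mm over their backs; the gripper's body (76 mm by 85 mm) begins 54 mm behind the grasp point. The pads swing forward as they close: fully open they stand 13 mm farther back than shut.
Start: joints at [-1.212, 0.628, 0.038, 1.517, -0.027, 0.996, -0.02], TCP at [0.268, 0.592, 0.208] pointing down, gripper open.
Joint ranges: [-3.06, 3.06], [-0.37, 2.12], [-1.25, 1.32], [0.18, 2.47], [-1.1, 4.24], [0.23, 1.98], [-2.94, 2.94]. Speed limits (rad/s): [2.57, 2.57, 3.14, 3.14, 3.14, 3.14, 3.14].

### API

Orientations are given as a unit quaternion [x, y, z, w].
In Python, from station import env, get_image, calibration gives the robot as it stands.
- The arm moves only by the shell command python3 -m handwheel 'ROWS'. ROWS is a JSON object of lists of equal length, an entry for each row: "xyz": the shift along the tool's x, y, z in cm, a list of three; "twist": the turn, a rotation vector about the tool's x, y, z in degrees, a list of three; "grip": the finger opening in cm, from 0 to 8.54. A call has 1 to 5 rows; each row shifts and turns the commanded pose from where the row before left it, along the tool's axes as they then stand; what a row does not reach is not made up. A row lasts 1/10 s, in which the tool goes at most 50 mm and 8.59 degrees, less where a joint would pass 70% of its speed; a pose out of reach is approached as far as the arm can. A call with a gripper value outside its range is refused whole. The fingers move at their own pace and stop on an object; the grip force is fixed at half the most. Time passes only in rows, so rows that do not move let the fingers close. It gives the time, the measured TCP pose, the force and the opening at its end, in the units of the state.
- env.state(): the state, without advancing time (a new reading comes with each control period).
- get_image(name): name is "scene" or "top" or "wrist"; returns the picture (420x560x3 uint8, red, green, blue); there is no depth.
- calibration(name): a dict with "camera_matrix" (3x3 intrinsics, pixels), "world_to_cam" (4x4, takes a point from world to camera coordinates). Camera axes: x right, y down, z forward; pixel columns grow to the right and rows downward; lengths in m; the calibration is good to about 2 mm. A picture is of the moment at which its call begins: read the wrist's pose just before it. calibration takes no time and is no camera call; for the wrist camera it gives the pose at the moment of the call.
- env.sign_off(): hands the job in, once; it reports no verdict.
The state is a dict: "time": time; "joint_positions": joint angles; "dq": joint speeds; "tau": joint torques, N m; "eef_pos": TCP position; "tcp_rot": TCP orientation; "ft_force": force on the tool from outside, world axes, zero at the start; "torque": the same for the moment, N m; "width": finger opening in m.
Only numpy, scipy, OpenCV 4.12 (cv2) and the standard library are available. Lean on these libraries where they do the work, as an engineer would, in place of code of your own. Each camera call takes 0.05 s, during which the arm holds its last target. There are 200 camera calls.

## Working session

There is one attempt and no reset: what is moved stays moved. The work goes in short steps, Python scripts to look and compute and a shell command to move; the robot and the scene stay as the last step left them, time stands still between calls to the robot, and variables do not carry over. Pictures are saved under pics/ and viewed, about 8 in all and at most 12, crops included, and the job is handed in when it is done.

```bash
ls; mkdir -p pics
python3 - <<'E'
from station import env,get_image,calibration
import cv2,numpy as np
s=env.state();print({k:np.round(v,3).tolist() for k,v in s.items()})
for n in("scene","top"):
    im=get_image(n);cv2.imwrite(f"pics/{n}0.png",im[:,:,::-1]);c=calibration(n);print(n,np.round(c["camera_matrix"],1).tolist(),np.round(c["world_to_cam"],3).tolist())
E
```

```text
pics
{'time': 0.0, 'joint_positions': [-1.212, 0.629, 0.038, 1.518, -0.027, 0.996, -0.02], 'dq': [0.0, 0.002, -0.0, 0.0, 0.0, 0.002, -0.002], 'tau': [0.0, -56.34, 1.226, -19.346, 0.011, 0.01, 0.0], 'eef_pos': [0.268, 0.592, 0.207], 'tcp_rot': [-0.384, 0.595, 0.383, 0.594], 'ft_force': [-0.012, 0.527, 0.545], 'torque': [-0.055, 0.012, 0.025], 'width': 0.085}
scene [[386.4, 0.0, 276.9], [0.0, 386.4, 206.2], [0.0, 0.0, 1.0]] [[0.539, -0.843, 0.007, -0.241], [-0.648, -0.419, -0.636, 0.429], [0.539, 0.338, -0.771, 0.575], [0.0, 0.0, 0.0, 1.0]]
top [[493.7, 0.0, 270.5], [0.0, 493.7, 210.9], [0.0, 0.0, 1.0]] [[0.019, -1.0, -0.004, 0.064], [-0.995, -0.019, -0.095, 0.557], [0.095, 0.006, -0.995, 1.294], [0.0, 0.0, 0.0, 1.0]]
```

View pics/scene0.png

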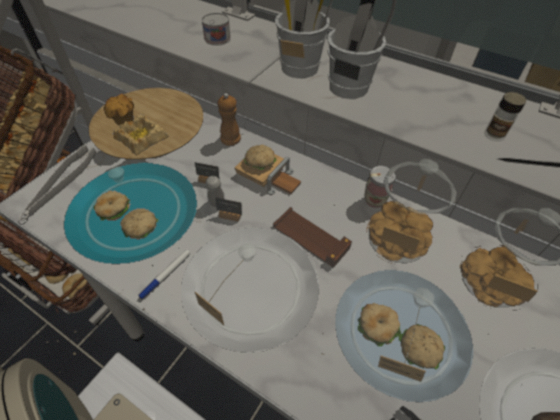

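View pics/top0.png

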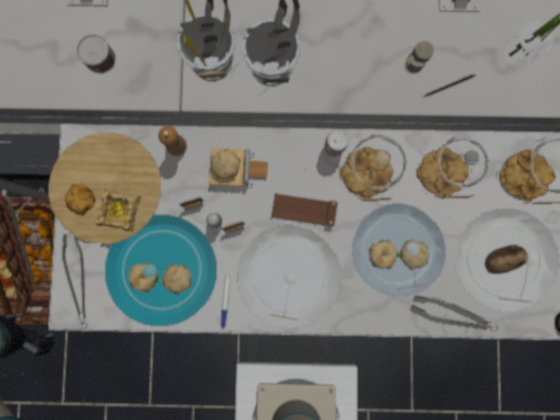

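The scene view shows the stack at about (262,165), with the plank stub at (287,184) and the cradle at (312,236). In the top view the stack is at (226,168), the stub at (258,170) and the cradle at (304,209). I'll enlarge both before measuring.

Run:
```python
import cv2,numpy as np
a=cv2.imread("pics/top0.png")[140:240,195:350];b=cv2.imread("pics/scene0.png")[135:275,190:365]
a=cv2.resize(a,None,fx=5,fy=5,interpolation=2)[:, :775];cv2.imwrite("pics/ta.png",a)
cv2.imwrite("pics/sb.png",cv2.resize(b,None,fx=4.25,fy=4.25,interpolation=2))
```

```text
(no output)
```

View pics/ta.png

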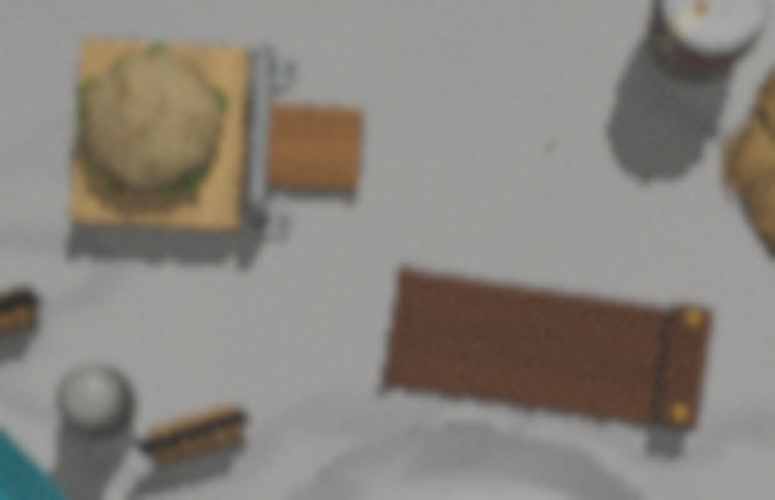

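View pics/sb.png

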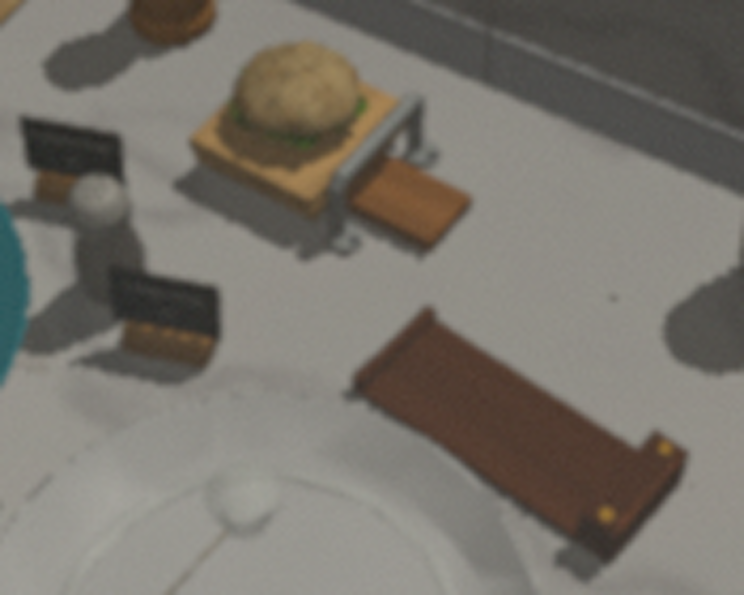

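The crops show the plank stub at top-view (249–267, 161–178), the hoop bar at (247, 150–184), the cradle's lip end at (275,193)–(272,218) and its hood end at (337,202)–(334,226). The hood therefore faces away from the stack, with its cradle +x near world −y.

```bash
cat > h.py <<'E'
import numpy as np,cv2
from station import env,get_image,calibration
from scipy.spatial.transform import Rotation as R
def cast(cal,px,z):
    K,T=np.array(cal["camera_matrix"]),np.array(cal["world_to_cam"])
    px=np.atleast_2d(px).astype(float);z=np.broadcast_to(z,len(px))
    d=np.c_[px,np.ones(len(px))]@np.linalg.inv(K).T@T[:3,:3]
    c=-T[:3,:3].T@T[:3,3]
    return c+d*((z-c[2])/d[:,2])[:,None]
E
python3 - <<'E'
from h import *
np.set_printoptions(precision=4,suppress=True)
def go(cam,f,s,o,items):
    c=calibration(cam)
    for n,p,z in items: print(cam,n,cast(c,np.array([p])/s+np.array(o)-0.4,z)[0])
T=[("pl_endA",(362,110),.012),("pl_endB",(357,190),.012),("pl_rA",(271,104),.012),("pl_rB",(269,190),.012),("barA",(263,48),.051),("barB",(256,212),.051),
("lipA",(402,268),.013),("lipB",(382,390),.013),("hoodA",(712,308),.029),("hoodB",(697,430),.029),("mouthA",(672,303),.029),("mouthB",(657,424),.029),
("b1",(82,41),.032),("b2",(250,45),.032),("b3",(242,228),.032),("b4",(72,220),.032),
("knob_dome",(0,0),0)]
S=[("pl_endA",(471,201),.012),("pl_endB",(430,245),.012),("lipA",(430,310),.013),("lipB",(358,375),.013),("hoodA",(686,455),.029),("hoodB",(612,545),.029),("b_front",(318,200),.032),("b_left",(195,142),.032),("screwA",(665,448),.029),("screwB",(606,514),.029)]
go("top",0,5,(195,140),T);go("scene",0,4.25,(190,135),S)
go("top",0,5,(195,140),[("screwA",(693,319),.029),("screwB",(679,412),.029)])
c=calibration("top")
for n,p,z in[("sign2",(233,228),.058),("shaker",(214,220),.09),("jam",(336,140),.1),("knob",(291,278),.12),("mill",(170,133),.15),("oat_knob",(380,158),.24)]:print(n,cast(c,p,z)[0])
E
```

```text
top pl_endA [0.6924 0.0871 0.012 ]
top pl_endB [0.6481 0.089  0.012 ]
top pl_rA [0.6948 0.1369 0.012 ]
top pl_rB [0.6473 0.1369 0.012 ]
top barA [0.7171 0.1398 0.051 ]
top barB [0.629  0.1414 0.051 ]
top lipA [0.6057 0.0637 0.013 ]
top lipB [0.5391 0.0732 0.013 ]
top hoodA [ 0.5851 -0.1024  0.029 ]
top hoodB [ 0.5196 -0.0949  0.029 ]
top mouthA [ 0.5874 -0.081   0.029 ]
top mouthB [ 0.5224 -0.0736  0.029 ]
top b1 [0.7234 0.2387 0.032 ]
top b2 [0.7229 0.1479 0.032 ]
top b3 [0.6231 0.1498 0.032 ]
top b4 [0.6258 0.241  0.032 ]
top knob_dome [0.7528 0.289  0.    ]
scene pl_endA [0.6896 0.0852 0.012 ]
scene pl_endB [0.6469 0.0875 0.012 ]
scene lipA [0.6049 0.062  0.013 ]
scene lipB [0.5453 0.0711 0.013 ]
scene hoodA [ 0.5827 -0.1025  0.029 ]
scene hoodB [ 0.5153 -0.0952  0.029 ]
scene b_front [0.626  0.1504 0.032 ]
scene b_left [0.6255 0.2372 0.032 ]
scene screwA [ 0.5808 -0.0917  0.029 ]
scene screwB [ 0.5295 -0.0846  0.029 ]
top screwA [ 0.579  -0.0923  0.029 ]
top screwB [ 0.529  -0.0852  0.029 ]
sign2 [0.5064 0.1714 0.058 ]
shaker [0.5239 0.2176 0.09  ]
jam [ 0.7343 -0.0897  0.1   ]
knob [0.3827 0.0208 0.12  ]
mill [0.7322 0.3253 0.15  ]
oat_knob [ 0.6604 -0.1718  0.24  ]
```

```bash
cat >> h.py <<'E'
def togo(pos,axis,tilt=0):
    """axis: angle(deg) of plank long axis dir from +y toward +x; tool x down, z across. tilt deg: about jaw axis, -y end low"""
    s=env.state();p=np.array(s["eef_pos"]);r=R.from_quat(s["tcp_rot"])
    a=np.radians(axis);best=None
    l=np.array([np.sin(a),np.cos(a),0]);c=np.array([np.cos(a),-np.sin(a),0])
    t=np.radians(tilt)
    # tool x: down; tilt so that tool tip swings to +l (body leans to -l)
    x=np.array([0,0,-1])*np.cos(t)+l*np.sin(t)
    for sg in(1,-1):
        z=sg*c;y=np.cross(z,x);q=R.from_matrix(np.c_[x,y,z])
        rv=(r.inv()*q).as_rotvec(degrees=True)
        if best is None or np.linalg.norm(rv)<np.linalg.norm(best):best=rv
    print("t",round(s["time"],2),"pos",p.round(4),"w",round(s["width"],4),"F",np.round(s["ft_force"],1),"axes x",r.as_matrix()[:,0].round(3),"z",r.as_matrix()[:,2].round(3))
    print("shift cm (tool now)",(r.inv().apply(np.array(pos)-p)*100).round(2),"rotvec deg",best.round(1))
E
python3 -c "
from h import *
togo([.671,.102,.22],1)"
```

```text
t 0.1 pos [0.2676 0.5917 0.2072] w 0.0852 F [-0.4 -0.7  0.2] axes x [-0.001 -0.002 -1.   ] z [ 0.412  0.911 -0.002]
shift cm (tool now) [ -1.23 -56.93 -28.  ] rotvec deg [66.7 -0.1  0.1]
```

```bash
python3 -m handwheel '{"xyz":[[-2,-4.4,-2.1],[-1,-4.4,-2.1],[0,-4.4,-2.1],[0,-4.4,-2.1],[0,-4.4,-2.1]],"twist":[[0,0,0],[0,0,0],[0,0,0],[0,0,0],[0,0,0]],"grip":[8,7,6.5,6.5,6.5]}'
python3 -m handwheel '{"xyz":[[0,-4.4,-2.1],[0,-4.4,-2.1],[0,-4.4,-2.1],[0,-4.4,-2.1],[0,-4.4,-2.1]],"twist":[[0,0,0],[0,0,0],[0,0,0],[0,0,0],[0,0,0]],"grip":[6.5,6.5,6.5,6.5,6.5]}'
python3 -m handwheel '{"xyz":[[0,0,0],[0,0,0],[0,0,0],[0,0,0],[0,0,0]],"twist":[[8.5,0,0],[8.5,0,0],[8.5,0,0],[8.5,0,0],[8.5,0,0]],"grip":[6.5,6.5,6.5,6.5,6.5]}'
python3 -m handwheel '{"xyz":[[0,0,0],[0,0,0],[0,0,0]],"twist":[[8.5,0,0],[8.5,0,0],[8.5,0,0]],"grip":[6.5,6.5,6.5]}'
python3 -c "
from h import *
togo([.671,.102,.15],1)"
```

```text
time: 0.6
eef_pos: [0.4242, 0.406, 0.2368]
tcp_rot: [-0.383, 0.594, 0.383, 0.594]
ft_force: [1.6, 0.3, -0.3]
width: 0.065
time: 1.1
eef_pos: [0.5813, 0.2197, 0.2366]
tcp_rot: [-0.383, 0.594, 0.383, 0.594]
ft_force: [0.8, 0.5, 0.8]
width: 0.0645
time: 1.6
eef_pos: [0.5802, 0.2213, 0.2364]
tcp_rot: [-0.14, 0.694, 0.14, 0.693]
ft_force: [-0.4, 0.7, 0.3]
width: 0.0649
time: 1.9
eef_pos: [0.5802, 0.2214, 0.2365]
tcp_rot: [0.016, 0.707, -0.017, 0.707]
ft_force: [-0.4, 0.4, 0.2]
width: 0.0649
t 1.9 pos [0.5802 0.2214 0.2365] w 0.0649 F [-0.4  0.4  0.2] axes x [-0.001 -0.    -1.   ] z [ 0.999 -0.047 -0.001]
shift cm (tool now) [  8.64 -11.5    9.64] rotvec deg [-1.7 -0.1  0. ]
```

```bash
python3 -m handwheel '{"xyz":[[0,-3.8,3.2],[0,-3.8,3.2],[1,-3.9,3.2],[3.5,0,0],[3.5,0,0]],"twist":[[-1.7,0,0],[0,0,0],[0,0,0],[0,0,0],[0,0,0]],"grip":[6.5,6.5,6.5,6.5,6.5]}'
python3 -m handwheel '{"xyz":[[0,0,0]],"twist":[[0,0,0]],"grip":[6.5]}' >/dev/null
python3 - <<'E'
from h import *
togo([.671,.102,.002],1)
c=calibration("wrist");im=get_image("wrist");cv2.imwrite("pics/w1.png",im[:,:,::-1])
np.savez("w1",K=c["camera_matrix"],T=c["world_to_cam"])
E
```

```text
time: 2.4
eef_pos: [0.6745, 0.1028, 0.1565]
tcp_rot: [0.005, 0.706, -0.006, 0.708]
ft_force: [0.0, 0.1, -1.0]
width: 0.0652
t 2.5 pos [0.6689 0.1051 0.1516] w 0.065 F [-2.   1.   0.1] axes x [-0.011 -0.001 -1.   ] z [ 1.    -0.012 -0.011]
shift cm (tool now) [14.95 -0.29  0.38] rotvec deg [ 0.3 -0.7  0.1]
```

View pics/w1.png

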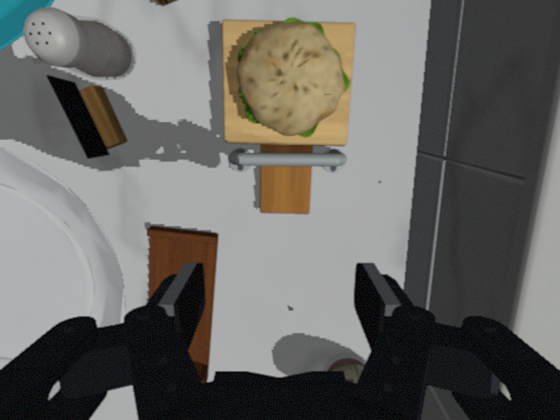

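The wrist view shows the plank's free end at (261,212)–(309,213), its root at the bar at (262,166)–(312,166), and the cradle's lip end at (149,229)–(217,235).

Run:
```python
from h import *
d=np.load("w1.npz");c=dict(camera_matrix=d["K"],world_to_cam=d["T"])
np.set_printoptions(precision=4,suppress=True)
print(cast(c,[[261,212],[309,213],[262,168],[312,168],[149,229],[217,235],[234,158],[342,158]],[.012]*4+[.013]*2+[.046]*2))
togo([.671,.102,.002],1)
```

```text
[[0.6493 0.0895 0.012 ]
 [0.6935 0.0881 0.012 ]
 [0.6513 0.13   0.012 ]
 [0.6957 0.1296 0.012 ]
 [0.5443 0.0742 0.013 ]
 [0.6076 0.0678 0.013 ]
 [0.6317 0.143  0.046 ]
 [0.7162 0.1421 0.046 ]]
t 2.55 pos [0.671  0.1057 0.1546] w 0.0648 F [1.1 0.2 0.9] axes x [-0.006 -0.001 -1.   ] z [ 1.    -0.011 -0.006]
shift cm (tool now) [15.26 -0.36  0.1 ] rotvec deg [ 0.4 -0.4  0. ]
```

```bash
python3 -m handwheel '{"xyz":[[4,-0.3,0.1],[4,0,0],[3,0,0],[2,0,0],[1,0,0]],"twist":[[0,0,0],[0,0,0],[0,0,0],[0,0,0],[0,0,0]],"grip":[6.5,6.5,6.5,6.5,6.5]}'
python3 -m handwheel '{"xyz":[[0.5,0,0],[0.4,0,0],[0.3,0,0],[0,0,0]],"twist":[[0,0,0],[0,0,0],[0,0,0],[0,0,0]],"grip":[6.5,6.5,6.5,6.5]}'
python3 -c "
from h import *
togo([.672,.102,.000],1.5)"
```

```text
time: 3.05
eef_pos: [0.6745, 0.1033, 0.0172]
tcp_rot: [0.004, 0.707, -0.004, 0.707]
ft_force: [0.3, 0.1, 0.2]
width: 0.0651
time: 3.45
eef_pos: [0.6747, 0.1027, 0.0059]
tcp_rot: [0.004, 0.707, -0.004, 0.707]
ft_force: [0.8, -0.0, 0.2]
width: 0.065
t 3.45 pos [0.6747 0.1027 0.0059] w 0.065 F [ 0.8 -0.   0.2] axes x [ 0.001  0.    -1.   ] z [ 1.    -0.011  0.001]
shift cm (tool now) [ 0.59 -0.07 -0.27] rotvec deg [ 0.9  0.1 -0. ]
```

```bash
python3 -m handwheel '{"xyz":[[0.3,0,-0.25],[0.3,0,0],[0,0,0],[0,0,0],[0,0,0]],"twist":[[0.5,0,0],[0,0,0],[0,0,0],[0,0,0],[0,0,0]],"grip":[6.5,6.5,6.5,5,4]}'
python3 -m handwheel '{"xyz":[[0,0,0],[0,0,0],[0,0,0],[0,0,0]],"twist":[[0,0,0],[0,0,0],[0,0,0],[0,0,0]],"grip":[4,4,4,4]}'
python3 -c "
from h import *
togo([.672,.102,.000],1.5)"
```

```text
time: 3.95
eef_pos: [0.6719, 0.1026, -0.0007]
tcp_rot: [0.007, 0.707, -0.007, 0.707]
ft_force: [0.1, -0.4, -0.5]
width: 0.0402
time: 4.35
eef_pos: [0.6717, 0.1026, -0.0007]
tcp_rot: [0.007, 0.707, -0.007, 0.707]
ft_force: [-0.0, -0.2, -0.8]
width: 0.0399
t 4.35 pos [ 0.6717  0.1026 -0.0007] w 0.0399 F [-0.  -0.2 -0.8] axes x [-0.  0. -1.] z [ 1.   -0.02 -0.  ]
shift cm (tool now) [-0.07 -0.06  0.03] rotvec deg [ 0.4 -0.  -0. ]
```

Run:
```python
from h import *
im=get_image("wrist")[:,:,::-1];b=get_image("scene")[130:230,220:345,::-1]
b=cv2.resize(b,(500,400),interpolation=2)
cv2.imwrite("pics/g1.png",np.hstack([cv2.resize(im[150:420,130:430],(300,270)),b[:270],]) if 0 else cv2.resize(np.hstack([cv2.resize(im[120:420,130:430],(400,400)),b[:400,:400]]),(800,400)))
```

```text
(no output)
```

View pics/g1.png

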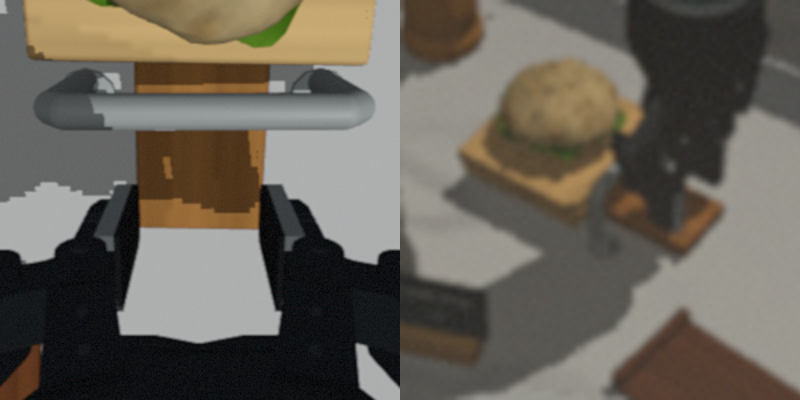

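The pads look to be on top of the plank: the opening reached the commanded 40 mm freely. I'll reopen and lower the fingers, watching the force.

```bash
python3 -m handwheel '{"xyz":[[0,0,0],[0,0,0],[0,0,0],[0.3,0,0],[0.2,0,0]],"twist":[[0,0,0],[0,0,0],[0,0,0],[0,0,0],[0,0,0]],"grip":[6.5,6.5,6.5,6.5,6.5]}'
python3 -m handwheel '{"xyz":[[0.2,0,0],[0,0,0]],"twist":[[0,0,0],[0,0,0]],"grip":[6.5,6.5]}'
```

```text
time: 4.95
eef_pos: [0.6716, 0.1026, -0.006]
tcp_rot: [0.007, 0.707, -0.007, 0.707]
ft_force: [0.8, 1.5, -0.7]
width: 0.065
time: 5.15
eef_pos: [0.6714, 0.1026, -0.0083]
tcp_rot: [0.007, 0.707, -0.007, 0.707]
ft_force: [0.1, 0.0, 0.1]
width: 0.0653
```

```bash
python3 -m handwheel '{"xyz":[[0,0,0],[0,0,0]],"twist":[[0,0,0],[0,0,0]],"grip":[5.2,5.2]}'
python3 -m handwheel '{"xyz":[[0,0,0],[0,0,0],[0,0,0]],"twist":[[0,0,0],[0,0,0],[0,0,0]],"grip":[4.2,4,4]}'
```

```text
time: 5.35
eef_pos: [0.6718, 0.1026, -0.0077]
tcp_rot: [0.007, 0.707, -0.007, 0.707]
ft_force: [-0.4, -0.4, 0.5]
width: 0.052
time: 5.65
eef_pos: [0.6718, 0.1026, -0.0077]
tcp_rot: [0.007, 0.707, -0.007, 0.707]
ft_force: [0.3, -0.1, -0.1]
width: 0.0404
```

```bash
python3 -m handwheel '{"xyz":[[0,0,0],[0,0,0],[0,0,0]],"twist":[[0,0,0],[0,0,0],[0,0,0]],"grip":[3.4,3.4,3.4]}'
python3 - <<'E'
from h import *
im=get_image("wrist")[:,:,::-1];b=get_image("scene")[150:200,265:315,::-1]
cv2.imwrite("pics/g2.png",np.hstack([cv2.resize(im[120:420,130:430],(400,400)),cv2.resize(b,(400,400),interpolation=2)]))
E
```

```text
time: 5.95
eef_pos: [0.6718, 0.1026, -0.0077]
tcp_rot: [0.007, 0.707, -0.007, 0.707]
ft_force: [0.1, -0.1, -0.5]
width: 0.0339
```

View pics/g2.png

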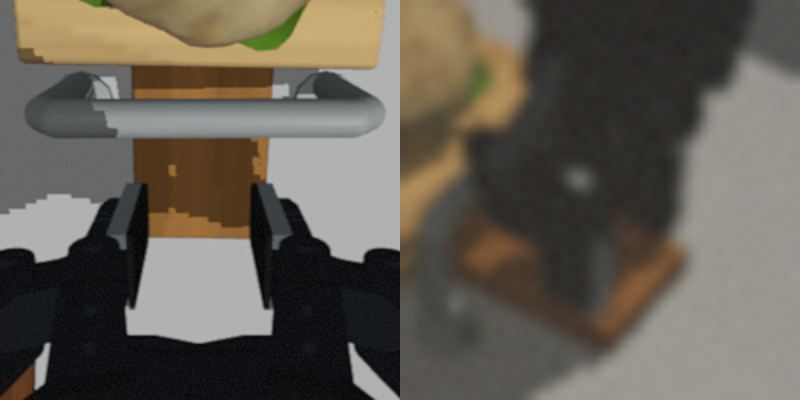

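The wrist view shows the pads at (130,190) and (265,190), still above the plank's top. The true tip is therefore higher than reported. I'll open and lower until the table is felt.

```bash
python3 -m handwheel '{"xyz":[[0,0,0],[0,0,0],[0,0,0],[0.3,0,0],[0.2,0,0]],"twist":[[0,0,0],[0,0,0],[0,0,0],[0,0,0],[0,0,0]],"grip":[6,6,6,6,6]}'
python3 -m handwheel '{"xyz":[[0.2,0,0],[0.2,0,0]],"twist":[[0,0,0],[0,0,0]],"grip":[6,6]}'
```

```text
time: 6.55
eef_pos: [0.6716, 0.1026, -0.013]
tcp_rot: [0.007, 0.707, -0.007, 0.707]
ft_force: [-0.1, 0.5, 0.6]
width: 0.0603
time: 6.75
eef_pos: [0.6716, 0.1026, -0.0171]
tcp_rot: [0.007, 0.707, -0.007, 0.707]
ft_force: [0.0, -0.4, -0.4]
width: 0.0599
```

```bash
python3 -m handwheel '{"xyz":[[0.2,0,0],[0.1,0,0]],"twist":[[0,0,0],[0,0,0]],"grip":[6,6]}'
python3 -m handwheel '{"xyz":[[0.0,0,0],[0,0,0],[0,0,0]],"twist":[[0,0,0],[0,0,0],[0,0,0]],"grip":[4,4,4]}'
```

```text
time: 6.95
eef_pos: [0.6716, 0.1026, -0.02]
tcp_rot: [0.007, 0.707, -0.007, 0.707]
ft_force: [0.7, 0.2, -1.3]
width: 0.0599
time: 7.25
eef_pos: [0.672, 0.1026, -0.0194]
tcp_rot: [0.007, 0.707, -0.007, 0.707]
ft_force: [0.3, -0.8, 1.6]
width: 0.0441
```

```bash
python3 -m handwheel '{"xyz":[[0,0,0],[0,0,0],[0.2,0,0],[0.2,0,0],[0,0,0]],"twist":[[0,0,0],[0,0,0],[0,0,0],[0,0,0],[0,0,0]],"grip":[6,6,6,6,6]}'
python3 -m handwheel '{"xyz":[[0.0,0,0],[0,0,0],[0,0,0],[0,0,0]],"twist":[[0,0,0],[0,0,0],[0,0,0],[0,0,0]],"grip":[4,4,4,4]}'
```

```text
time: 7.75
eef_pos: [0.6713, 0.1026, -0.0243]
tcp_rot: [0.007, 0.707, -0.007, 0.707]
ft_force: [-0.1, 0.5, -0.2]
width: 0.0597
time: 8.15
eef_pos: [0.672, 0.1026, -0.0235]
tcp_rot: [0.007, 0.707, -0.007, 0.707]
ft_force: [-0.3, 0.6, 1.6]
width: 0.0442
```

The opening stops at 44 mm twice, so the plank is gripped. I'll pull it out slowly along −y.

```bash
python3 -m handwheel '{"xyz":[[0,-0.2,0],[0,-0.3,0],[0,-0.3,0],[0,-0.3,0],[0,-0.3,0]],"twist":[[0,0,0],[0,0,0],[0,0,0],[0,0,0],[0,0,0]],"grip":[4,4,4,4,4]}'
python3 -m handwheel '{"xyz":[[0,-0.3,0],[0,-0.3,0],[0,-0.3,0],[0,-0.3,0],[0,-0.3,0]],"twist":[[0,0,0],[0,0,0],[0,0,0],[0,0,0],[0,0,0]],"grip":[4,4,4,4,4]}'
python3 - <<'E'
from h import *
a=get_image("top")[140:240,195:315,::-1];b=get_image("scene")[135:220,225:327,::-1]
cv2.imwrite("pics/p1.png",np.hstack([cv2.resize(a,(400,333),interpolation=2),cv2.resize(b,(400,333),interpolation=2)]))
E
```

```text
time: 8.65
eef_pos: [0.6717, 0.0899, -0.0235]
tcp_rot: [0.007, 0.707, -0.006, 0.707]
ft_force: [-0.4, 5.1, 4.0]
width: 0.0446
time: 9.15
eef_pos: [0.6714, 0.0749, -0.0235]
tcp_rot: [0.007, 0.707, -0.006, 0.707]
ft_force: [-0.2, 4.7, 4.3]
width: 0.0441
```

View pics/p1.png

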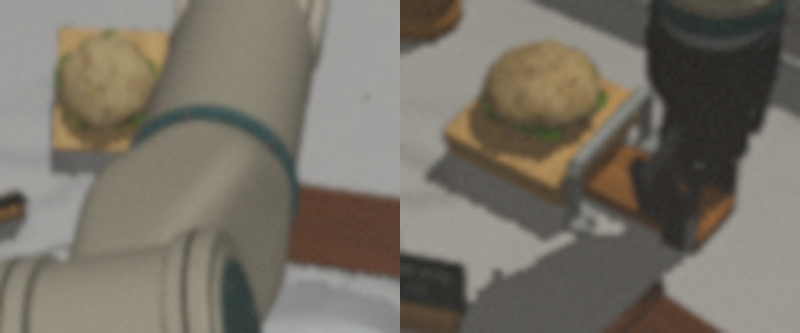

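The scene crop shows the plank sliding with the pads, and the boards' front edge against the posts near (575,190), stack still level. I'll keep pulling.

```bash
for i in 1; do
python3 -m handwheel '{"xyz":[[0,-0.4,0],[0,-0.4,0],[0,-0.4,0],[0,-0.4,0],[0,-0.4,0]],"twist":[[0,0,0],[0,0,0],[0,0,0],[0,0,0],[0,0,0]],"grip":[4,4,4,4,4]}'
python3 -m handwheel '{"xyz":[[0,-0.4,0],[0,-0.4,0],[0,-0.3,0],[0,-0.3,0],[0,-0.3,0]],"twist":[[0,0,0],[0,0,0],[0,0,0],[0,0,0],[0,0,0]],"grip":[4,4,4,4,4]}'
python3 -m handwheel '{"xyz":[[0,-0.3,0],[0,-0.3,0],[0,-0.3,0],[0,-0.3,0],[0,-0.3,0]],"twist":[[0,0,0],[0,0,0],[0,0,0],[0,0,0],[0,0,0]],"grip":[4,4,4,4,4]}'
done; python3 -c "
from h import *
togo([.672,-.012,-.0235],1.5)"
```

```text
time: 9.75
eef_pos: [0.671, 0.0552, -0.0235]
tcp_rot: [0.007, 0.707, -0.006, 0.707]
ft_force: [1.0, 5.9, 4.1]
width: 0.0444
time: 10.25
eef_pos: [0.6707, 0.0364, -0.0235]
tcp_rot: [0.007, 0.707, -0.007, 0.707]
ft_force: [0.2, 3.6, 5.8]
width: 0.0441
time: 10.75
eef_pos: [0.6704, 0.0214, -0.0235]
tcp_rot: [0.007, 0.707, -0.007, 0.707]
ft_force: [1.0, 3.9, 5.6]
width: 0.0447
t 10.75 pos [ 0.6704  0.0214 -0.0235] w 0.0447 F [1.  3.9 5.6] axes x [ 0.001  0.    -1.   ] z [ 1.    -0.02   0.001]
shift cm (tool now) [ 0.   -3.33  0.23] rotvec deg [ 0.3  0.  -0. ]
```

```bash
python3 -m handwheel '{"xyz":[[0,-0.3,0],[0,-0.3,0],[0,-0.3,0],[0,-0.3,0],[0,-0.3,0]],"twist":[[0,0,0],[0,0,0],[0,0,0],[0,0,0],[0,0,0]],"grip":[4,4,4,4,4]}'
python3 -m handwheel '{"xyz":[[0,-0.4,0],[0,-0.4,0],[0,-0.5,0],[0,-0.5,0],[0,-0.5,0]],"twist":[[0,0,0],[0,0,0],[0,0,0],[0,0,0],[0,0,0]],"grip":[4,4,4,4,4]}'
python3 -m handwheel '{"xyz":[[0,0,0],[0,0,0]],"twist":[[0,0,0],[0,0,0]],"grip":[4,4]}'
python3 - <<'E'
from h import *
w=get_image("wrist")[:,:,::-1];b=get_image("scene")[135:255,225:345,::-1]
cv2.imwrite("pics/p2.png",np.hstack([cv2.resize(w,(480,360)),cv2.resize(b,(320,320),interpolation=2)] if 0 else [cv2.resize(w,(480,360)),cv2.resize(b,(320,360),interpolation=2)]))
cv2.imwrite("pics/p2w.png",w);c=calibration("wrist");np.savez("w2",K=c["camera_matrix"],T=c["world_to_cam"])
togo([.672,-.012,-.0235],1.5)
E
```

```text
time: 11.25
eef_pos: [0.67, 0.006, -0.0235]
tcp_rot: [0.007, 0.707, -0.007, 0.707]
ft_force: [0.3, 2.9, 6.0]
width: 0.0442
time: 11.75
eef_pos: [0.6695, -0.017, -0.0235]
tcp_rot: [0.007, 0.707, -0.007, 0.707]
ft_force: [-0.0, 3.2, 5.6]
width: 0.044
time: 11.95
eef_pos: [0.6694, -0.0187, -0.0235]
tcp_rot: [0.007, 0.707, -0.008, 0.707]
ft_force: [-0.3, -0.0, 5.5]
width: 0.0444
t 12.05 pos [ 0.6694 -0.0187 -0.0235] w 0.0438 F [-0.2 -0.2  4.8] axes x [ 0.    -0.002 -1.   ] z [ 1.    -0.021  0.   ]
shift cm (tool now) [0.   0.67 0.25] rotvec deg [0.3 0.  0.1]
```

View pics/p2.png

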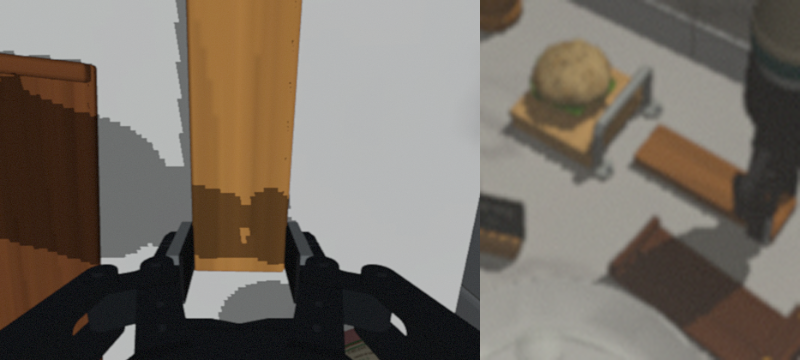

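The plank is fully clear of the hoop, with the stack down and upright at (570,100) in the composite. Next I'll release and regrip nearer the plank's other end, sliding the open fingers along it.

```bash
python3 -m handwheel '{"xyz":[[0,0,0],[0,0,0],[-0.2,0,0],[0,1.2,0],[0,1.5,0]],"twist":[[0,0,0],[0,0,0],[0,0,0],[0,0,0],[0,0,0]],"grip":[6,6,6,6,6]}'
python3 -m handwheel '{"xyz":[[0,2,0],[0,2,0],[0,1.4,0],[0.2,0.5,0],[0,0,0]],"twist":[[0,0,0],[0,0,0],[0,0,0],[0,0,0],[0,0,0]],"grip":[6,6,6,6,6]}'
python3 -m handwheel '{"xyz":[[0,0,0],[0,0,0],[0,0,0],[0,0,0],[0,0,0]],"twist":[[0,0,0],[0,0,0],[0,0,0],[0,0,0],[0,0,0]],"grip":[5,4,4,4,4]}'
python3 -c "
from h import *
togo([.672,.067,-.0235],1.5)"
```

```text
time: 12.55
eef_pos: [0.6698, 0.0107, -0.0218]
tcp_rot: [0.007, 0.707, -0.008, 0.707]
ft_force: [0.1, 0.2, -0.4]
width: 0.0602
time: 13.05
eef_pos: [0.6707, 0.0712, -0.0241]
tcp_rot: [0.006, 0.707, -0.006, 0.707]
ft_force: [0.4, -0.4, -0.3]
width: 0.06
time: 13.55
eef_pos: [0.6715, 0.068, -0.0233]
tcp_rot: [0.007, 0.707, -0.008, 0.707]
ft_force: [-0.3, -3.0, 4.2]
width: 0.0444
t 13.55 pos [ 0.6715  0.068  -0.0233] w 0.0444 F [-0.3 -3.   4.2] axes x [ 0.001 -0.001 -1.   ] z [ 1.    -0.021  0.001]
shift cm (tool now) [ 0.02 -0.1   0.06] rotvec deg [0.3 0.  0.1]
```

```bash
cat >> h.py <<'E'
C0=np.array([.5626,-.015]);YAW=7.7
def ins(uL,h,th,g=.101,off=.0235):
    a=np.radians(YAW);u=np.array([-np.sin(a),-np.cos(a),0]);t=np.radians(th)
    B=np.r_[C0,.005]+u*(uL-g*np.cos(t))+np.array([0,0,h+g*np.sin(t)])
    x=-u*np.sin(t)+np.array([0,0,-np.cos(t)])
    p=B+off*x;print("target",p.round(4));togo(p,YAW,th)
E
python3 -m handwheel '{"xyz":[[0,-0.6,0],[-1,-0.6,0],[-3,0,0],[-3,0,0],[0,0,0]],"twist":[[0,0,0],[0,0,0],[0,0,0],[0,0,0],[0,0,0]],"grip":[4,4,4,4,4]}'
python3 -c "
from h import *
ins(.04,.04,10)"
```

```text
time: 14.05
eef_pos: [0.674, 0.0567, 0.0506]
tcp_rot: [0.007, 0.704, -0.007, 0.71]
ft_force: [1.2, -0.4, -0.1]
width: 0.0443
target [0.5711 0.048  0.0394]
t 14.05 pos [0.674  0.0567 0.0506] w 0.0443 F [ 1.2 -0.4 -0.1] axes x [ 0.007  0.    -1.   ] z [ 1.    -0.021  0.007]
shift cm (tool now) [  1.05  -1.09 -10.28] rotvec deg [ 6.5 -0.2 10. ]
```

```bash
python3 -m handwheel '{"xyz":[[0,-0.3,-3.5],[0,-0.3,-3.5],[0,-0.4,-3.3],[0,0,0],[0,0,0]],"twist":[[0,0,0],[0,0,0],[0,0,0],[6.5,0,0],[0,0,5]],"grip":[4,4,4,4,4]}'
python3 -m handwheel '{"xyz":[[0,0,0],[0,0,0],[0,0,0]],"twist":[[0,0,5],[0,0,0],[0,0,0]],"grip":[4,4,4]}'
python3 - <<'E'
from h import *
ins(.04,.04,10)
b=get_image("scene")[:,:,::-1];cv2.imwrite("pics/s3.png",b)
c=calibration("wrist");w=get_image("wrist")[:,:,::-1];cv2.imwrite("pics/w3.png",w);np.savez("w3",K=c["camera_matrix"],T=c["world_to_cam"])
cv2.imwrite("pics/c3.png",np.hstack([cv2.resize(w,(400,400))*1,cv2.resize(b[165:285,255:375],(400,400),interpolation=2)]))
E
```

```text
time: 14.55
eef_pos: [0.5657, 0.0566, 0.0455]
tcp_rot: [0.076, 0.704, -0.012, 0.706]
ft_force: [0.2, 0.6, -1.2]
width: 0.0446
time: 14.85
eef_pos: [0.5673, 0.0482, 0.0459]
tcp_rot: [0.109, 0.699, 0.013, 0.707]
ft_force: [-0.1, 0.9, -1.3]
width: 0.0445
target [0.5711 0.048  0.0394]
t 14.85 pos [0.5673 0.0482 0.0459] w 0.0445 F [-0.1  0.9 -1.3] axes x [ 0.022  0.171 -0.985] z [ 0.991 -0.136 -0.001]
shift cm (tool now) [ 0.64 -0.08  0.39] rotvec deg [-0.1 -0.1  0.1]
```

View pics/c3.png

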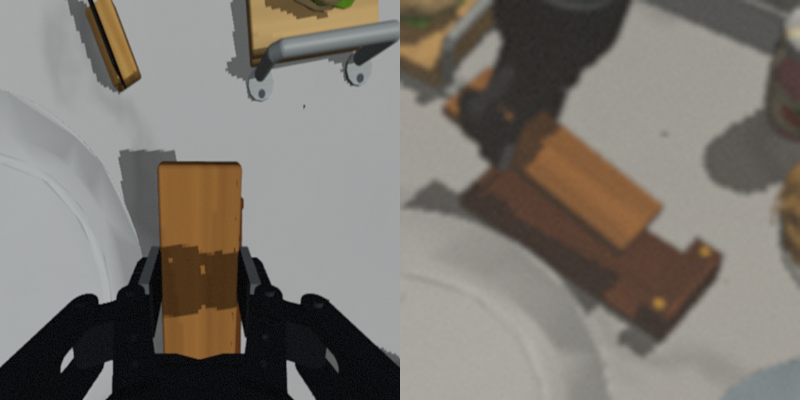

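The wrist view shows the plank held square between the pads. The scene view shows its low end at about (334,227)–(322,239), pointed at the hood and still short of it. I'll check that against the prediction.

Run:
```python
from h import *
np.set_printoptions(precision=4,suppress=True)
c=calibration("scene")
im=cv2.imread("pics/s3.png");hsv=cv2.cvtColor(im,cv2.COLOR_BGR2HSV)
print("hsv plank",hsv[220,312],"cradle",hsv[240,340],hsv[238,300])
m=cv2.inRange(hsv,(8,100,110),(20,255,255));m[:,:295]=0;m[:165]=0;m[285:]=0;m[:,360:]=0
cn=max(cv2.findContours(m,0,2)[0],key=cv2.contourArea);print(cv2.contourArea(cn),cv2.approxPolyDP(cn,2.5,True)[:,0].tolist())
a=np.radians(YAW);u=np.array([-np.sin(a),-np.cos(a)]);v=np.array([u[1],-u[0]])
px=np.array([[663,207],[624,248]],float);px=(px-[400,0])/3.3333+[255,165]-.35
print(px)
for z in(.045,.055,.063,.07):
    w=cast(c,px,z);d=w[:,:2]-C0;print(z,w[:,:2].tolist(),"u",d@u,"lat",d@v,"width",np.linalg.norm(w[0]-w[1]))
# hood check screws, inner
ps=(np.array([[705,252],[658,304]],float)-[400,0])/3.3333+[255,165]-.35
w=cast(c,ps,.029);d=w[:,:2]-C0;print("screws u",d@u,"lat",d@v)
```

```text
hsv plank [ 14 146 143] cradle [ 13  50 108] [ 9 62 66]
613.5 [[303, 203], [295, 217], [322, 238], [332, 226]]
[[333.5508 226.7506]
 [321.8507 239.0507]]
0.045 [[0.5862935409296273, -0.05641107663518141], [0.5440553778662587, -0.05047119997098254]] u [0.0379 0.0376] lat [-0.029   0.0136] width 0.04265377537514831
0.055 [[0.5790413260087117, -0.05880594562240277], [0.5374306646661391, -0.052954313393041325]] u [0.0412 0.041 ] lat [-0.0222  0.0199] width 0.04202009920399962
0.063 [[0.5732395540719795, -0.06072184081217982], [0.5321308941060434, -0.05494080413068833]] u [0.0439 0.0437] lat [-0.0167  0.0248] width 0.04151315826708085
0.07 [[0.5681630036273384, -0.06239824910323477], [0.5274935948659595, -0.056678983526129545]] u [0.0462 0.046 ] lat [-0.0119  0.0292] width 0.041069584947276805
screws u [0.074  0.0736] lat [-0.0279  0.0243]
```

```bash
sed -i 's/^C0=.*;YAW/C0=np.array([.5632,-.015]);YAW/' h.py
python3 -m handwheel '{"xyz":[[0,0,0.45],[1,0,0],[0,0,0],[0,0,0]],"twist":[[0,0,0],[0,0,0],[0,0,0],[0,0,0]],"grip":[4,4,4,4]}'
python3 -c "
from h import *
ins(.05,.006,10)"
```

```text
time: 15.35
eef_pos: [0.5717, 0.0515, 0.0357]
tcp_rot: [0.108, 0.699, 0.015, 0.706]
ft_force: [-0.0, -0.3, -0.5]
width: 0.0441
target [0.5704 0.0381 0.0054]
t 15.35 pos [0.5717 0.0515 0.0357] w 0.0441 F [-0.  -0.3 -0.5] axes x [ 0.021  0.172 -0.985] z [ 0.991 -0.132 -0.001]
shift cm (tool now) [ 2.75 -1.86  0.05] rotvec deg [ 0.1 -0.1  0. ]
```

```bash
python3 -m handwheel '{"xyz":[[1,-0.6,0],[1,-0.6,0],[0.7,-0.6,0],[0,0,0],[0,0,0]],"twist":[[0,0,0],[0,0,0],[0,0,0],[0,0,0],[0,0,0]],"grip":[4,4,4,4,4]}'
python3 - <<'E'
from h import *
ins(.074,.003,10)
c=calibration("scene");b=get_image("scene")[:,:,::-1];cv2.imwrite("pics/s4.png",b)
im=b;hsv=cv2.cvtColor(im,cv2.COLOR_BGR2HSV)
m=cv2.inRange(hsv,(8,100,110),(20,255,255));m[:,:295]=0;m[:165]=0;m[285:]=0;m[:,360:]=0
cn=max(cv2.findContours(m,0,2)[0],key=cv2.contourArea);ap=cv2.approxPolyDP(cn,2.5,True)[:,0];print(ap.tolist())
a=np.radians(YAW);u=np.array([-np.sin(a),-np.cos(a)]);v=np.array([u[1],-u[0]])
w=cast(c,ap+.5,.023);d=w[:,:2]-C0;print("u",(d@u).round(4),"lat",(d@v).round(4))
cv2.imwrite("pics/c4.png",cv2.resize(b[190:280,280:370],(560,560),interpolation=2))
E
```

```text
time: 15.85
eef_pos: [0.5703, 0.0374, 0.0063]
tcp_rot: [0.109, 0.699, 0.014, 0.707]
ft_force: [-0.3, 0.5, -0.7]
width: 0.0445
target [0.5672 0.0143 0.0024]
t 15.85 pos [0.5703 0.0374 0.0063] w 0.0445 F [-0.3  0.5 -0.7] axes x [ 0.022  0.172 -0.985] z [ 0.991 -0.134 -0.001]
shift cm (tool now) [-0.02 -2.37 -0.01] rotvec deg [-0.  -0.1 -0. ]
[[306, 215], [297, 228], [325, 250], [336, 239]]
u [-0.0349 -0.0277  0.0537  0.0553] lat [-0.0296  0.0127  0.0194 -0.0193]
```

View pics/c4.png

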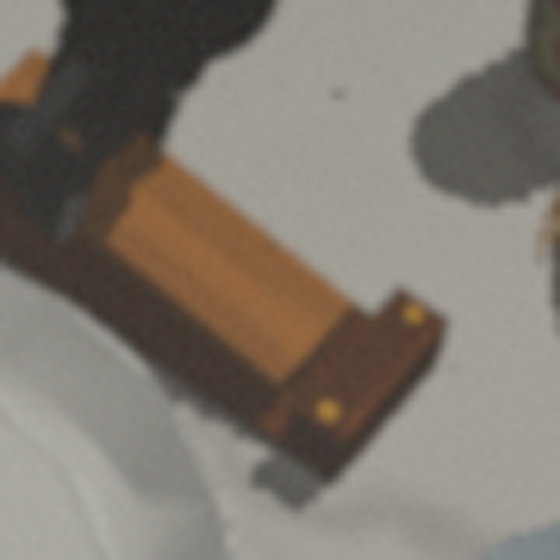

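The view shows the plank's low end just short of the hood's mouth, at about (335,335), and centred between the cheeks. I'll slide it in along its own axis.

```bash
python3 -m handwheel '{"xyz":[[0.1,-0.3,0],[0,-0.4,0],[0,-0.4,0],[0,-0.3,0],[0,0,0]],"twist":[[0,0,0],[0,0,0],[0,0,0],[0,0,0],[0,0,0]],"grip":[4,4,4,4,4]}'
python3 -m handwheel '{"xyz":[[0,-0.3,0],[0,-0.3,0],[0,-0.2,0],[0,0,0]],"twist":[[0,0,0],[0,0,0],[0,0,0],[0,0,0]],"grip":[4,4,4,4]}'
python3 -c "
from h import *
ins(.074,.002,10);ins(.075,.001,5);ins(.075,0,0)"
```

```text
time: 16.4
eef_pos: [0.5688, 0.0234, 0.0033]
tcp_rot: [0.109, 0.699, 0.014, 0.707]
ft_force: [0.3, -0.1, -0.5]
width: 0.0441
time: 16.8
eef_pos: [0.5677, 0.016, 0.0018]
tcp_rot: [0.109, 0.699, 0.014, 0.707]
ft_force: [0.6, -0.6, -0.3]
width: 0.0442
target [0.5672 0.0143 0.0014]
t 16.8 pos [0.5677 0.016  0.0018] w 0.0442 F [ 0.6 -0.6 -0.3] axes x [ 0.023  0.172 -0.985] z [ 0.991 -0.134 -0.   ]
shift cm (tool now) [ 0.01 -0.19 -0.03] rotvec deg [ 0. -0.  0.]
target [ 0.5669  0.0124 -0.0086]
t 16.8 pos [0.5677 0.016  0.0018] w 0.0442 F [ 0.6 -0.6 -0.3] axes x [ 0.023  0.172 -0.985] z [ 0.991 -0.134 -0.   ]
shift cm (tool now) [ 0.96 -0.54 -0.03] rotvec deg [ 0. -0. -5.]
target [ 0.5667  0.0108 -0.0185]
t 16.8 pos [0.5677 0.016  0.0018] w 0.0442 F [ 0.6 -0.6 -0.3] axes x [ 0.023  0.172 -0.985] z [ 0.991 -0.134 -0.   ]
shift cm (tool now) [ 1.9  -0.88 -0.03] rotvec deg [  0.  -0. -10.]
```

```bash
python3 -m handwheel '{"xyz":[[0,-0.15,0],[0.3,-0.1,0],[0.3,-0.15,0],[0.3,-0.1,0],[0,0,0]],"twist":[[0,0,0],[0,0,-1.6],[0,0,-1.6],[0,0,-1.6],[0,0,0]],"grip":[4,4,4,4,4]}'
python3 -c "
from h import *
ins(.075,.001,5);ins(.075,0,0)"
```

```text
time: 17.3
eef_pos: [0.5671, 0.0148, -0.0081]
tcp_rot: [0.078, 0.703, -0.014, 0.707]
ft_force: [-0.1, 0.5, -1.2]
width: 0.0442
target [ 0.5669  0.0124 -0.0086]
t 17.3 pos [ 0.5671  0.0148 -0.0081] w 0.0442 F [-0.1  0.5 -1.2] axes x [ 0.011  0.09  -0.996] z [ 0.991 -0.13  -0.001]
shift cm (tool now) [ 0.03 -0.24  0.01] rotvec deg [ 0.2 -0.1 -0.2]
target [ 0.5667  0.0108 -0.0185]
t 17.3 pos [ 0.5671  0.0148 -0.0081] w 0.0442 F [-0.1  0.5 -1.2] axes x [ 0.011  0.09  -0.996] z [ 0.991 -0.13  -0.001]
shift cm (tool now) [ 1.   -0.5   0.01] rotvec deg [ 0.2 -0.1 -5.2]
```

```bash
python3 -m handwheel '{"xyz":[[0,-0.2,0],[0.3,-0.1,0],[0.3,-0.1,0],[0,0,0]],"twist":[[0,0,0],[0,0,-1.7],[0,0,-1.7],[0,0,0]],"grip":[4,4,4,4]}'
python3 -m handwheel '{"xyz":[[0.2,-0.05,0],[0.1,0,0],[0,0,0]],"twist":[[0,0,-1.3],[0,0,-0.5],[0,0,0]],"grip":[4,4,4]}'
python3 -c "
from h import *
ins(.075,0,0)"
```

```text
time: 17.7
eef_pos: [0.5667, 0.0105, -0.0143]
tcp_rot: [0.058, 0.705, -0.035, 0.706]
ft_force: [0.2, 0.3, -0.8]
width: 0.0441
time: 18.0
eef_pos: [0.5668, 0.0088, -0.0172]
tcp_rot: [0.047, 0.706, -0.047, 0.706]
ft_force: [-0.3, 0.8, -0.8]
width: 0.0444
target [ 0.5667  0.0108 -0.0185]
t 18.0 pos [ 0.5668  0.0088 -0.0172] w 0.0444 F [-0.3  0.8 -0.8] axes x [-0.    -0.001 -1.   ] z [ 0.991 -0.133 -0.   ]
shift cm (tool now) [ 0.13  0.19 -0.03] rotvec deg [ 0.1 -0.   0. ]
```

```bash
python3 -m handwheel '{"xyz":[[0.1,0.1,0],[0.1,0.05,0],[0,0,0]],"twist":[[0,0,0],[0,0,0],[0,0,0]],"grip":[4,4,4]}'
python3 - <<'E'
from h import *
ins(.075,0,0)
c=calibration("scene");b=get_image("scene")[:,:,::-1]
hsv=cv2.cvtColor(b,cv2.COLOR_BGR2HSV)
m=cv2.inRange(hsv,(8,90,80),(20,255,255));m[:,:270]=0;m[:190]=0;m[285:]=0;m[:,360:]=0
a=np.radians(YAW);u=np.array([-np.sin(a),-np.cos(a)]);v=np.array([u[1],-u[0]])
for cn in cv2.findContours(m,0,2)[0]:
    if cv2.contourArea(cn)>15:
        ap=cv2.approxPolyDP(cn,2,True)[:,0];d=cast(c,ap+.5,.017)[:,:2]-C0;print(ap.tolist(),"u",(d@u).round(4),"lat",(d@v).round(4))
E
```

```text
time: 18.3
eef_pos: [0.5671, 0.0095, -0.0184]
tcp_rot: [0.047, 0.705, -0.048, 0.706]
ft_force: [-1.6, 0.2, 6.7]
width: 0.0448
target [ 0.5667  0.0108 -0.0185]
t 18.3 pos [ 0.5671  0.0095 -0.0184] w 0.0448 F [-1.6  0.2  6.7] axes x [ 0. -0. -1.] z [ 0.991 -0.134  0.   ]
shift cm (tool now) [ 0.01  0.12 -0.05] rotvec deg [0. 0. 0.]
[[301, 226], [301, 237], [334, 259], [350, 242], [346, 238], [338, 241], [313, 224]] u [-0.0268 -0.0082  0.0796  0.0814  0.0688  0.0599 -0.0096] lat [-0.0012  0.0226  0.0218 -0.0366 -0.0398 -0.0217 -0.0233]
```

Contact came at exactly the seated height. I'll release, rise and look.

```bash
python3 -m handwheel '{"xyz":[[0,0,0],[0,0,0],[-0.5,0,0],[-2,0,0],[-4,0,0]],"twist":[[0,0,0],[0,0,0],[0,0,0],[0,0,0],[0,0,0]],"grip":[5.8,5.8,5.8,5.8,5.8]}'
python3 -m handwheel '{"xyz":[[-4,0,0],[-4,0,0],[-4,0,0],[-4,0,0],[0,0,0]],"twist":[[0,0,0],[0,0,0],[0,0,0],[0,0,0],[0,0,0]],"grip":[5.8,5.8,5.8,5.8,5.8]}'
python3 -m handwheel '{"xyz":[[0,5,0],[0,5,0],[0,5,0],[0,5,0],[0,0,0]],"twist":[[0,0,0],[0,0,0],[0,0,0],[0,0,0],[0,0,0]],"grip":[5.8,5.8,5.8,5.8,5.8]}'
python3 - <<'E'
from h import *
togo([.56,.2,.2],YAW)
b=get_image("scene")[:,:,::-1];t=get_image("top")[:,:,::-1];w=get_image("wrist")[:,:,::-1]
for n,i in(("s5",b),("t5",t),("w5",w)):cv2.imwrite(f"pics/{n}.png",i)
cv2.imwrite("pics/c5.png",np.hstack([cv2.resize(b[130:280,200:370],(400,353),interpolation=2),cv2.resize(w,(400,353))]))
E
```

```text
time: 18.85
eef_pos: [0.5647, 0.0106, 0.0445]
tcp_rot: [0.047, 0.708, -0.047, 0.704]
ft_force: [0.2, 0.6, -0.3]
width: 0.0576
time: 19.35
eef_pos: [0.5707, 0.01, 0.2116]
tcp_rot: [0.048, 0.702, -0.047, 0.709]
ft_force: [0.4, -0.5, 0.2]
width: 0.0579
time: 19.85
eef_pos: [0.5922, 0.2197, 0.2044]
tcp_rot: [0.045, 0.706, -0.041, 0.705]
ft_force: [-2.0, 0.3, 0.8]
width: 0.0581
t 19.85 pos [0.5922 0.2197 0.2044] w 0.0581 F [-2.   0.3  0.8] axes x [-0.001  0.006 -1.   ] z [ 0.993 -0.12  -0.002]
shift cm (tool now) [ 0.44 -2.35 -2.96] rotvec deg [ 0.8 -0.1 -0.3]
```

View pics/c5.png

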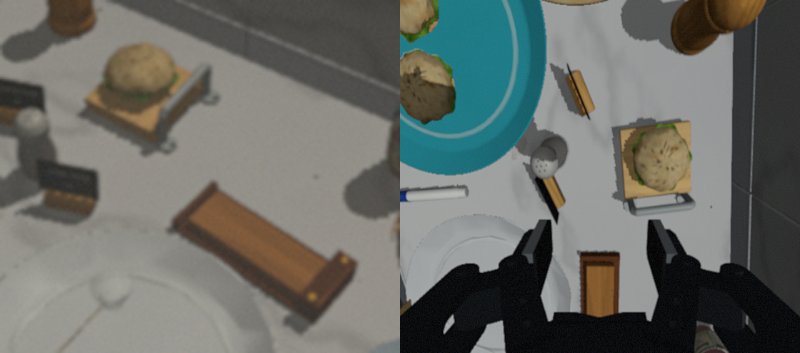

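The picture shows the plank inside the cradle, behind the lip at (210,190) and under the hood at (330,275), with the stack upright behind the hoop. I'll run one numeric check on flatness and bystanders.

Run:
```python
from h import *
c=calibration("scene");b=cv2.imread("pics/s5.png");hsv=cv2.cvtColor(b,cv2.COLOR_BGR2HSV)
m=cv2.inRange(hsv,(8,115,95),(20,255,255));m[:,:270]=0;m[:190]=0;m[285:]=0;m[:,350:]=0
a=np.radians(YAW);u=np.array([-np.sin(a),-np.cos(a)]);v=np.array([u[1],-u[0]])
cn=max(cv2.findContours(m,0,2)[0],key=cv2.contourArea);ap=cv2.approxPolyDP(cn,2,True)[:,0]
for z in(.017,.025):
    d=cast(c,ap+.5,z)[:,:2]-C0;print(z,ap.tolist(),"u",(d@u).round(4),"lat",(d@v).round(4))
for p,q in(("scene0","s5"),):
    D=cv2.absdiff(cv2.GaussianBlur(cv2.imread(f"pics/{p}.png"),(5,5),0),cv2.GaussianBlur(cv2.imread(f"pics/{q}.png"),(5,5),0)).max(2)
    n,_,st,_=cv2.connectedComponentsWithStats((D>30).astype(np.uint8));print(q,[s.tolist() for s in st[1:] if s[4]>25])
```

```text
0.017 [[281, 222], [325, 253], [338, 242], [293, 212]] u [-0.0683  0.0564  0.0614 -0.0658] lat [ 0.0195  0.022  -0.0195 -0.021 ]
0.025 [[281, 222], [325, 253], [338, 242], [293, 212]] u [-0.0645  0.0587  0.0637 -0.062 ] lat [ 0.0242  0.0267 -0.0143 -0.0158]
s5 [[191, 0, 60, 120, 3995], [246, 145, 36, 15, 112], [0, 148, 6, 7, 30], [235, 159, 10, 16, 71], [254, 163, 17, 5, 56], [252, 169, 20, 9, 61], [272, 173, 29, 23, 413], [249, 177, 18, 8, 63], [235, 181, 23, 12, 49], [0, 184, 9, 8, 44], [0, 190, 31, 43, 689], [124, 209, 33, 25, 575], [282, 213, 55, 39, 818], [0, 235, 15, 13, 55], [0, 248, 38, 28, 211], [74, 255, 53, 30, 743], [0, 266, 7, 7, 30], [11, 275, 20, 15, 94], [0, 277, 22, 20, 84], [12, 282, 26, 19, 74], [0, 288, 41, 75, 1635], [26, 299, 13, 11, 51], [5, 337, 36, 31, 310], [5, 365, 17, 48, 563], [47, 371, 11, 10, 49], [33, 375, 34, 45, 962], [27, 379, 3, 11, 28], [63, 380, 19, 13, 119], [78, 390, 29, 30, 434], [0, 397, 6, 23, 80], [71, 402, 15, 18, 127], [27, 407, 7, 13, 55], [17, 408, 8, 12, 45]]
```

```bash
python3 -c "
from station import env
print(env.sign_off(),env.state()['time'])"
```

```text
the job is handed in; nothing more can be done
the job is handed in; nothing more can be done
```

I drew the plank out through the hoop, regripped it, tucked its low end under the hood at about 10°, and lowered the other end behind the lip. I handed in at about 20 s of the 58 s allowed; sign-off gives no verdict.

**Last checks that agreed:**
- **Stack:** the last picture shows both boards and the roll upright and still stacked behind the hoop.
- **Seating:** the tool met a firm 6.7 N contact at exactly the expected seated height. Both visible ends of the plank measure centred to about 1 mm at the flat-lying height.
- **Bystanders:** they look undisturbed in the last picture.
- **Limits:** the largest force I read was about 7 N.

**Checks that failed or disagreed:**
- **Tool height:** the reported height was about 20 mm off at the fingertips. Three closings missed above the plank before the first grip held; the plank did not visibly move.
- **Lip end:** in the last view the plank's end at the lip appears about 6 mm short of its expected position. I put that down to the lip's shadow, since a real shift that size would push the other end through the hood's end wall.
- **Image comparison:** the before/after difference also showed changes on the teal plate and along the left edge. I took these to be the arm and its shadow and did not check further.

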